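# Set the bangle gauge to the red mark and lock it

## Task

Set the bangle gauge on the stall to its red rider. Its gear has slack, so with the black knob first wind the jaw back (anticlockwise) until the needle is about 6 mm past the rider on the small side, then come up by opening (clockwise) and stop with the needle in line with the rider and the slack taken up in the opening direction. Then turn the blue clamp knob clockwise until tight, and leave the goods lying around where they are.

Things in the scene. Friction and masses are not known exactly. Their poses are not given: they have to be found in the camera images.
- gauge: Bangle gauge screwed to the table: teal base plate 130 x 340 x 15 mm (x, y, z), origin under its centre, z up. Its +y is the opening direction (larger bangle); its +x side carries the white scale, lines 5 mm apart. At x -25 two steel half-round jaws, tops 60 mm high: fixed one's flat face at y -100, sliding one on its +y side. Black knob at x -2, y +30; blue clamp knob at x -25, y +130
- jaw (a joint): Opening of the sliding jaw, m along the gauge's +y, stops at 0 (closed) and 0.046. Starts at 0.038, too wide: needle 8 to 28 mm on the open side of the rider. With the slack taken up, 1 rad of the black knob moves it 18 mm (about 0.14 N m); clockwise from above opens. Stays where left
- knob (a joint): Slack (lost motion) of the black knob against its gear, rad, 0 to 0.4: 0 = flank driving anticlockwise (closing), 0.4 = flank driving clockwise (opening). Between, the knob turns and the jaw does not move. Not the knob's total angle. Stays where left
- knob_grip (a point): Black knob: upright bar 46 mm long, 14 mm thick, 48 to 80 mm above the table, white line on one half of its top; below it a brass collar and grey housing (radius 27 mm, top 44 mm high). Point on its vertical turning axis, 68 mm above the table; x along the bar (to the white line), y across, turning with it, z up
- clamp (a joint): Blue clamp knob in rad, clockwise from above: 0 = loose stop, 1.35 = hard stop. Its foot bites on the rack bar from about 1.0 and then roughly doubles the effort of moving the jaw; tight is above 1.15. About 0.15 N m to turn; stays where it is left. It starts loose, between 0 and 0.35
- clamp_grip (a point): Blue clamp knob: a bar of the same size and heights as the black knob's; point on its vertical turning axis, 68 mm above the table, x along the bar (to the white line), turning with it, z up
- pointer (a point): Tip of the jaw's thin black needle, which lies across the white scale 28 mm above the table and moves with the jaw. Axes parallel to the gauge's
- mark_tip (a point): Tip of the red rider (a 14 x 12 x 14 mm red block with a 3 mm wide nib toward the needle), clipped on the scale's outer edge, fixed. Axes parallel to the gauge's: the needle is set when it stands at the same y as this point; smaller y is the small side
- bangle: Loose steel bangle lying flat, outer diameter 72 mm, 12 mm high, origin at the centre of its underside; a bystander beyond the scale side
- bowl: Loose brass bowl, rim diameter 90 mm, 40 mm high, origin under its centre; a bystander
- roll: Loose display stand with a grey roll carrying four bangles, 54 x 120 x 83 mm, origin under its centre; a bystander near the fixed-jaw end

How it is judged:
By the outcome, as a careful person would: the job done as asked, in the order asked, and still so for the second after the job is handed in, with the robot touching nothing.
It also fails if it takes over 61 s, if anything falls off the work surface, if the arm or the gripper's body presses on something with over 40 N, if the wrist force passes 120 N, or if a joint passes its speed limit or range.

## Robot

A 7-joint arm with a two-finger parallel gripper is mounted at the origin on the work surface. World frame = base frame: x ahead of the robot, y to its left, z up, the work surface at z = 0. Lengths are in mm, angles in rad, forces in N, time in s.
With the tool pointing down it reaches from about 350 to 900 mm from the base axis. Payload 7.2 kg.
Tool frame: the origin (TCP) lies at the very end of the fingers, on their centre line; the grasp point (between the pads) lies grip_point_offset behind it (grip_point_offset is the distance from the TCP to the grasp point, in mm); y points along the fingers, z is the direction in which the jaws open and shut, and the axes are right-handed (so a half turn about y gives the same grasp; the last joint's range is limited). The gripper opens to 88 mm and grips with 3 to 60 N. Pads are 20 mm wide; open, the fingers measure 115 mm over their backs; the gripper's body (75 mm by 178 mm) begins 61 mm behind the grasp point.
Start: joints at [1.26, 0.411, -0.013, 1.596, 0.006, 1.134, -0.082], TCP at [150.251, -606.674, 222.653] pointing down, gripper open.
Joint ranges: [-2.95, 2.95], [-0.29, 1.99], [-1.47, 1.44], [0.14, 2.54], [-1.03, 4.17], [0.13, 1.85], [-2.86, 2.86]. Speed limits (rad/s): [2.39, 2.39, 3.01, 3.01, 3.14, 3.14, 3.14].

## Interface

Orientations are given as a unit quaternion [x, y, z, w].
In Python, from rig import movep, move_straight, move_joints, gripper_to, pause, solve_ik, sense, grab_frame, PlanningError, job_done, grip_point_offset gives the robot as it stands. The module is installed in compiled form; this text tells all that it offers. Calls block until the motion is done:
- movep(position, orientation): joint-space move of the TCP to a pose.
- move_straight(position, rotation=None, vel=150): straight line of the TCP; rotation=None keeps the orientation; vel is the mean speed in mm/s.
- move_joints(angles): joint-space move.
- gripper_to(opening, effort=None): finger opening in mm; effort is the grip in N (None keeps the last); returns when the fingers have stopped.
- pause(seconds).
- solve_ik(position, orientation): joint angles nearest the present ones, or None.
- sense(): the state.
- grab_frame(name): name is "scene" or "top"; returns a dict with "img" (400x640x3 uint8, red, green, blue), "depth" (400x640 float32, mm along the optical axis (not along the pixel's ray), 0 where there is no reading), "vfov" (degrees; the focal length in pixels is half the picture's height over the tangent of half this angle, whatever the lens; pixels are square), "cx", "cy" (the principal point, pixels), "origin" and "orientation" of the camera in the world. Camera axes: x right, y up, looking along -z (the intrinsics and any distortion apply to the point x, -y, -z); pixel columns grow to the right and rows downward; lengths in mm; the calibration is good to about 2 mm. A picture is of the moment at which its call begins.
A pose or a line that the arm cannot do raises PlanningError and nothing moves.
- job_done(): hands the job in, once; it reports no verdict.
The state is a dict: "time_s": time; "joint_positions": joint angles; "qvel": joint speeds; "tau": joint torques, N m; "ee_pos": TCP position; "tcp_rot": TCP orientation; "force": force on the tool from outside, world axes, zero at the start; "torque": the same for the moment, N m; "finger_gap": finger opening in mm.
Only numpy, scipy, OpenCV 4.12 (cv2) and the standard library are available. Lean on these libraries where they do the work, as an engineer would, in place of code of your own. Each camera call takes 0.05 s, during which the arm holds its last target. There are 200 camera calls.

## Working session

There is one attempt and no reset: what is moved stays moved. The work goes in short steps, each a Python script; the robot and the scene stay as the last script left them, time stands still between calls to the robot, and variables do not carry over. Pictures are saved under pics/ and viewed, about 8 in all and at most 12, crops included, and the job is handed in when it is done.

```bash
mkdir -p pics; cat > h.py <<'E'
import numpy as np, cv2
from rig import *
from scipy.spatial.transform import Rotation as R
def grab(n,save=None):
    f=grab_frame(n)
    if save: cv2.imwrite('pics/'+save,f['img'][:,:,::-1])
    return f
def rays(f,uv):
    uv=np.atleast_2d(uv).astype(float); F=200/np.tan(np.radians(f['vfov'])/2)
    d=np.c_[(uv[:,0]-f['cx'])/F,-(uv[:,1]-f['cy'])/F,-np.ones(len(uv))]
    return np.array(f['origin'],float),R.from_quat(f['orientation']).apply(d)
def onplane(f,uv,z):
    o,d=rays(f,uv); return o+d*((z-o[2])/d[:,2])[:,None]
def withdepth(f,uv):
    o,d=rays(f,uv); uv=np.atleast_2d(uv).astype(int); return o+d*f['depth'][uv[:,1],uv[:,0]][:,None]
E
python3 - <<'E'
from h import *
for n in('scene','top'):
    f=grab(n,n+'0.png'); print({k:v for k,v in f.items() if k not in('img','depth')})
print(sense(),grip_point_offset)
E
```

```text
{'vfov': 51.82172502220295, 'cx': 316.0395146417851, 'cy': 199.8050498749304, 'origin': array([1020.43459954, -553.09920301,  669.10356985]), 'orientation': array([0.3803782 , 0.14327969, 0.3155236 , 0.85745449])}
{'vfov': 53.94560131670981, 'cx': 319.3009905785123, 'cy': 194.41265501456513, 'origin': array([469.8785315 , -41.92977612, 960.54918069]), 'orientation': array([-0.04865228,  0.06653281,  0.71192401, -0.69740272])}
{'time_s': 0.1, 'joint_positions': array([ 1.2598298 ,  0.41184952, -0.01273115,  1.59695398,  0.00561589,
        1.13430467, -0.08218013]), 'qvel': array([-0.00131856, -0.00173917, -0.00161571, -0.00315119,  0.00041135,
       -0.00031494,  0.00097137]), 'tau': array([ 2.36122076e-03, -5.89095104e+01,  6.43521678e-01, -2.91709882e+01,
       -5.38117415e-02,  1.45452895e-02,  3.54688643e-05]), 'ee_pos': array([ 150.10104684, -606.23507826,  221.87723658]), 'tcp_rot': array([-0.08574644,  0.70241393, -0.70138774,  0.08554209]), 'force': array([-0.63031045,  0.39624113, -0.60063009]), 'torque': array([0.00353259, 0.03181483, 0.01061031]), 'finger_gap': 87.54774569097479} 18.700000000000003
```

View pics/top0.png

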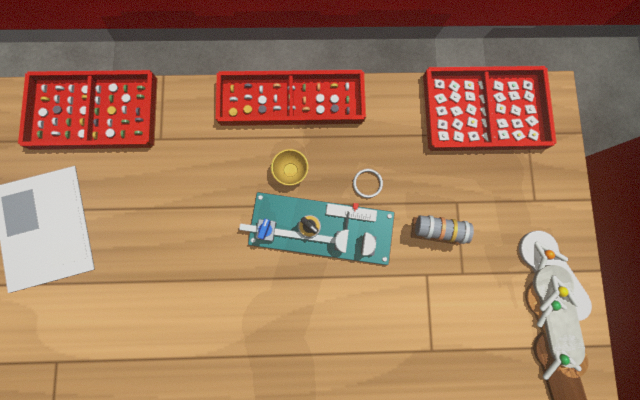

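View pics/scene0.png

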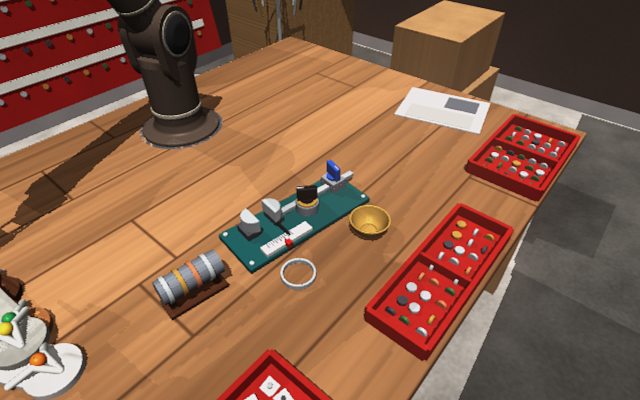

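The top view has the gauge at about (320,228): blue knob at (265,230), black knob at (310,227), scale at (350,212), rider at (355,206). The bowl is at (290,168), the bangle at (368,183) and the roll at (443,230).

```bash
cat >> h.py <<'E'
def crop(f,u0,v0,u1,v1,k,name):
    cv2.imwrite('pics/'+name,cv2.resize(f['img'][v0:v1,u0:u1,::-1],None,fx=k,fy=k,interpolation=cv2.INTER_CUBIC))
def teal(f):
    h=cv2.cvtColor(f['img'],cv2.COLOR_RGB2HSV); m=cv2.inRange(h,(78,90,40),(98,255,190))
    m=cv2.morphologyEx(m,cv2.MORPH_OPEN,np.ones((3,3)))
    n,l,s,c=cv2.connectedComponentsWithStats(m); return m
E
python3 - <<'E'
from h import *
t=grab('top');s=grab('scene')
crop(t,235,185,400,270,4.8,'tc.png'); crop(s,210,150,380,275,4.6,'sc.png')
for f in(t,s):
    m=teal(f); v,u=np.nonzero(m); P=onplane(f,np.c_[u,v],15)[:,:2].astype(np.float32)
    ok=np.linalg.norm(P-np.median(P,0),axis=1)<220
    r=cv2.minAreaRect(P[ok]); print(ok.sum(),r, cv2.boxPoints(r).round(1).tolist())
E
```

```text
4108 ((543.7654418945312, -70.6929931640625), (335.1610412597656, 126.760498046875), 80.58373260498047) [[453.79998779296875, -225.60000610351562], [578.9000244140625, -246.39999389648438], [633.7000122070312, 84.30000305175781], [508.70001220703125, 105.0]]
3444 ((550.315185546875, -73.88491821289062), (338.5131530761719, 133.35833740234375), 80.5752182006836) [[456.79998779296875, -229.89999389648438], [588.4000244140625, -251.8000030517578], [643.7999877929688, 82.19999694824219], [512.2999877929688, 104.0]]
```

View pics/tc.png

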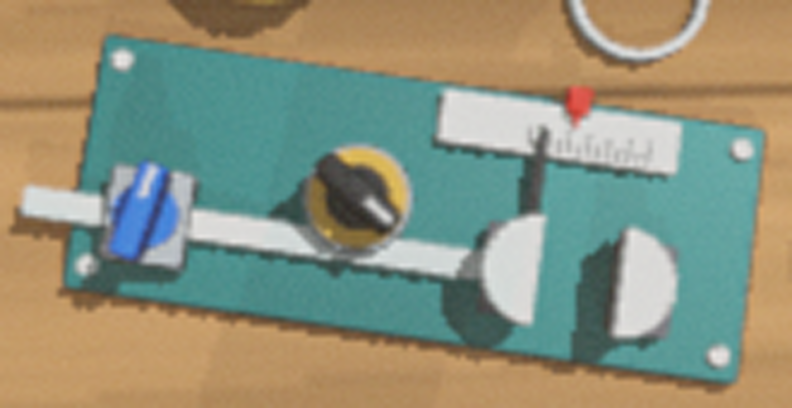

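View pics/sc.png

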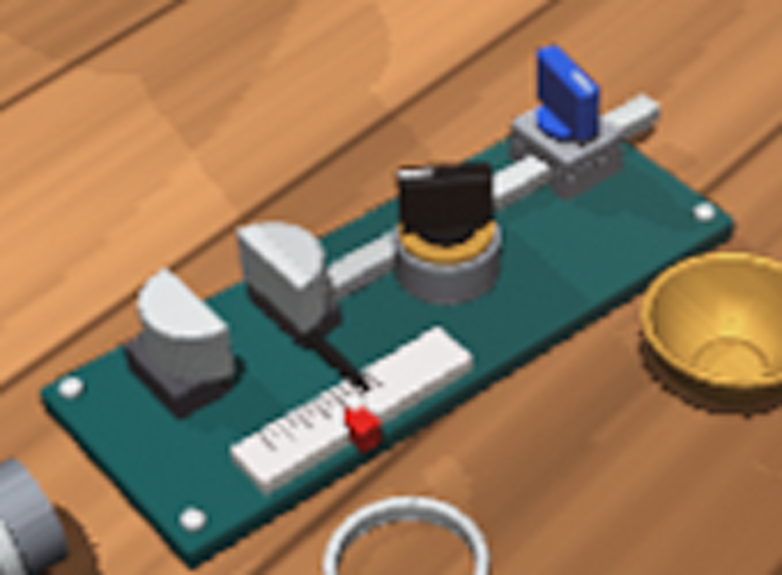

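```bash
cat >> h.py <<'E'
G=np.array([547,-72.]); A=-0.1645
ex=np.array([np.cos(A),np.sin(A)]); ey=np.array([-np.sin(A),np.cos(A)])
def togauge(P): d=np.asarray(P)[...,:2]-G; return np.stack([d@ex,d@ey],-1)
def cloud(f):
    v,u=np.mgrid[0:400,0:640]; uv=np.c_[u.ravel(),v.ravel()]; P=withdepth(f,uv)
    return P,uv,f['img'].reshape(-1,3).astype(int)
def bars(f):
    P,uv,c=cloud(f); g=togauge(P); out={}
    for n,(x,y) in dict(black=(-2,30),blue=(-25,130)).items():
        k=(np.hypot(g[:,0]-x,g[:,1]-y)<32)&(P[:,2]>74)&(P[:,2]<88)
        r=cv2.minAreaRect(P[k,:2].astype(np.float32)); b=cv2.boxPoints(r)
        e=[b[1]-b[0],b[2]-b[1]]; e=max(e,key=np.linalg.norm)
        w=k&(c.min(1)>130); wc=P[w,:2].mean(0) if w.any() else None
        out[n]=(np.array(r[0]).round(1),np.round(r[1],1),np.arctan2(e[1],e[0])%np.pi,wc,k.sum(),np.median(P[k,2]).round(1))
    return out
def marks(f):
    """gauge coords of red pixels / dark needle pixels"""
    h=cv2.cvtColor(f['img'],cv2.COLOR_RGB2HSV).reshape(-1,3).astype(int); v,u=np.mgrid[0:400,0:640]; uv=np.c_[u.ravel(),v.ravel()]
    P=onplane(f,uv,28); g=togauge(P); D=withdepth(f,uv)
    near=(abs(g[:,0]-45)<40)&(abs(g[:,1]+40)<90)
    red=near&((h[:,0]<8)|(h[:,0]>172))&(h[:,1]>150)&(h[:,2]>80)
    return g,uv,h,near,red,D
E
python3 - <<'E'
from h import *
for n in('top','scene'):
    f=grab(n); print(n)
    for k,v in bars(f).items(): print(k,v,togauge(v[0]).round(1))
    g,uv,h,near,red,D=marks(f)
    print('red',red.sum(),g[red].min(0),g[red].max(0),togauge(D[red]).min(0),D[red,2].min(),D[red,2].max(), uv[red].min(0),uv[red].max(0))
    i=np.nonzero(red)[0]; 
    x=g[i,0]
    for lo in np.arange(x.min(),x.max(),2): 
        q=i[(x>=lo)&(x<lo+2)]
        if len(q): print('  x%.0f y %.1f..%.1f n%d'%(lo,g[q,1].min(),g[q,1].max(),len(q)))
E
python3 - <<'E'
from h import *
# rectified gauge-plane picture z=28, from both
out=[]
for n in('top','scene'):
    f=grab(n); ys=np.linspace(10,-110,760); xs=np.linspace(80,20,280)
    X,Y=np.meshgrid(xs,ys,indexing='ij'); W=G+X[...,None]*ex+Y[...,None]*ey
    W=np.concatenate([W,np.full(X.shape+(1,),28.)],-1).reshape(-1,3)
    q=R.from_quat(f['orientation']).inv().apply(W-f['origin']); F=200/np.tan(np.radians(f['vfov'])/2)
    u=(f['cx']+F*q[:,0]/-q[:,2]).reshape(X.shape).astype(np.float32); v=(f['cy']-F*q[:,1]/-q[:,2]).reshape(X.shape).astype(np.float32)
    im=cv2.remap(f['img'],u,v,cv2.INTER_CUBIC)
    for yy in range(-100,10,10):
        c=int((10-yy)/120*760); cv2.line(im,(c,265),(c,279),(255,255,0),1); cv2.putText(im,str(yy),(c-12,262),0,.4,(255,255,0))
    out.append(im)
cv2.imwrite('pics/rect.png',np.vstack(out)[:,:,::-1])
E
```

```text
top
black (array([546.5, -41.9]), array([44.7, 13.8]), np.float32(0.8237323), array([537.40537539, -51.17248909]), np.int64(126), np.float64(79.8)) [-5.4 29.6]
blue (array([540.5,  60.6]), array([13.6, 45.7]), np.float32(2.7806208), array([554.07173164,  56.53871321]), np.int64(127), np.float64(79.7)) [-28.1 129.7]
red 28 [ 53.72485493 -78.21866447] [ 66.77802882 -65.99964103] [ 53.51598328 -77.94441706] -1.1153449289132595 34.8043354061615 [353 203] [358 208]
  x54 y -74.7..-69.9 n3
  x56 y -74.4..-67.2 n4
  x58 y -76.4..-66.9 n5
  x60 y -73.8..-66.6 n4
  x62 y -76.1..-66.3 n4
  x64 y -78.2..-66.0 n4
  x66 y -75.5..-68.4 n4
scene
black (array([550.4, -39.8]), array([44.7, 15.8]), np.float32(0.77045506), array([543.54997709, -46.47448441]), np.int64(116), np.float64(79.4)) [-1.9 32.3]
blue (array([544.8,  61.9]), array([14.7, 45.5]), np.float32(2.7763233), array([554.62445867,  58.07326906]), np.int64(89), np.float64(79.6)) [-24.1 131.7]
red 49 [ 50.91974591 -80.16668651] [ 74.65169872 -63.70982523] [ 49.86494173 -76.25401742] 18.342460732540644 33.03067690899695 [285 239] [292 247]
  x51 y -71.5..-69.9 n2
  x53 y -73.2..-68.3 n3
  x55 y -74.9..-65.1 n5
  x57 y -71.7..-66.8 n3
  x59 y -75.0..-65.2 n5
  x61 y -76.7..-66.9 n4
  x63 y -78.3..-65.3 n6
  x65 y -80.0..-63.7 n6
  x67 y -78.4..-68.7 n5
  x69 y -78.5..-70.4 n3
  x71 y -80.2..-72.1 n4
  x73 y -78.6..-73.8 n3
```

View pics/rect.png

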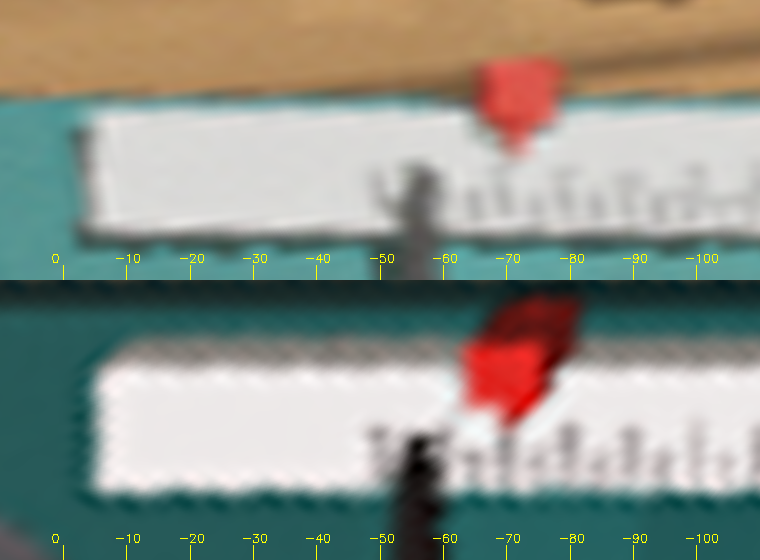

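The rectified view, with the top camera above and the scene camera below, puts the needle at y ≈ -56.3 (column 420). The rider tip is at y ≈ -71 (columns 516 and 510), so the needle is about 14.7 mm on the open side.

```bash
cat >> h.py <<'E'
def quat(phi):
    z=np.array([np.cos(phi),np.sin(phi),0]); y=np.array([0,0,-1.]); return R.from_matrix(np.c_[np.cross(y,z),y,z]).as_quat()
BK=np.array([548.5,-40.9]); BL=np.array([542.7,61.2])
def p3(xy,z): return [xy[0],xy[1],z]
def phi_now():
    z=R.from_quat(sense()['tcp_rot']).as_matrix()[:,2]; return np.arctan2(z[1],z[0])
E
python3 - <<'E'
from h import *
print(phi_now())
for c,b in((BK,.80),(BL,2.78)):
    for s in(-1,1):
        for d in(-.9,0,.75,1.55):
            q=solve_ik(p3(c,52),quat(b+s*np.pi/2+d)); print(s,d,None if q is None else np.round(q,2))
E
```

```text
-1.3279639794374314
-1 -0.9 [ 0.27  0.52 -0.37  1.92  0.27  0.75 -1.93]
-1 0 [ 0.36  0.55 -0.49  1.91  0.36  0.77 -1.1 ]
-1 0.75 [ 0.47  0.58 -0.64  1.9   0.47  0.81 -0.45]
-1 1.55 [ 0.54  0.62 -0.75  1.9   0.55  0.84  0.28]
1 -0.9 [ 0.53  0.61 -0.72  1.9   0.54  0.84  0.99]
1 0 [ 0.82  0.89 -1.24  1.88  0.95  1.13  1.57]
1 0.75 [-0.82  0.9   1.25  1.99 -1.01  1.07 -2.25]
1 1.55 [ 0.15  0.5  -0.21  1.93  0.15  0.73 -2.52]
-1 -0.9 [ 0.32  0.59 -0.69  1.91  0.51  0.82 -0.34]
-1 0 [ 0.35  0.61 -0.74  1.91  0.55  0.84  0.53]
-1 0.75 [ 0.54  0.74 -1.04  1.9   0.78  0.97  1.09]
-1 1.55 [ 0.64  0.88 -1.24  1.89  0.95  1.12  1.77]
1 -0.9 [-0.92  0.74  1.04  1.99 -0.82  0.91 -2.27]
1 0 [ 0.15  0.53 -0.46  1.92  0.33  0.76 -2.43]
1 0.75 [ 0.31  0.59 -0.68  1.91  0.5   0.82 -1.82]
1 1.55 [ 0.34  0.6  -0.73  1.91  0.54  0.83 -1.05]
```

```bash
cat >> h.py <<'E'
def st(tag=''):
    s=sense(); print(tag,'t%.1f'%s['time_s'],'pos',s['ee_pos'].round(1),'phi %.3f'%phi_now(),'F',s['force'].round(1),'T',s['torque'].round(2),'gap %.1f'%s['finger_gap'],'tau7 %.3f'%s['tau'][6],'q7 %.3f'%s['joint_positions'][6])
def turn(d,step=.25):
    q=np.array(sense()['joint_positions']); q0=q.copy()
    n=max(1,int(np.ceil(abs(d)/step)))
    for i in range(1,n+1):
        q=q0.copy(); q[6]+=d*i/n; move_joints(q)
E
python3 - <<'E'
from h import *
ph=.80-np.pi/2
gripper_to(46,25)
movep(p3(BK,120),quat(ph)); move_straight(p3(BK,53),quat(ph)); st('down')
gripper_to(5,25); st('grip')
q0=sense()
turn(.5); st('t')
turn(.35); st('t2')
f=grab('top'); crop(f,235,170,400,270,4.8,'t1.png'); f=grab('scene'); crop(f,210,150,380,275,4.6,'s1.png')
E
```

```text
down t4.3 pos [548.8 -40.9  53.3] phi -0.771 F [0.7 0.1 0.9] T [-0.03 -0.01  0.  ] gap 46.2 tau7 -0.027 q7 -1.120
grip t4.9 pos [547.8 -39.7  53.5] phi -0.770 F [-4.8  2.1  5.9] T [ 0.66  0.99 -0.03] gap 14.1 tau7 0.012 q7 -1.121
t t5.6 pos [547.5 -39.5  53.5] phi -0.276 F [-2.2  1.7  2.3] T [0.34 0.49 0.07] gap 13.9 tau7 0.553 q7 -0.627
t2 t6.2 pos [547.3 -39.4  53.5] phi 0.066 F [-3.   1.6  3.4] T [0.32 0.57 0.03] gap 13.7 tau7 0.631 q7 -0.285
```

View pics/t1.png

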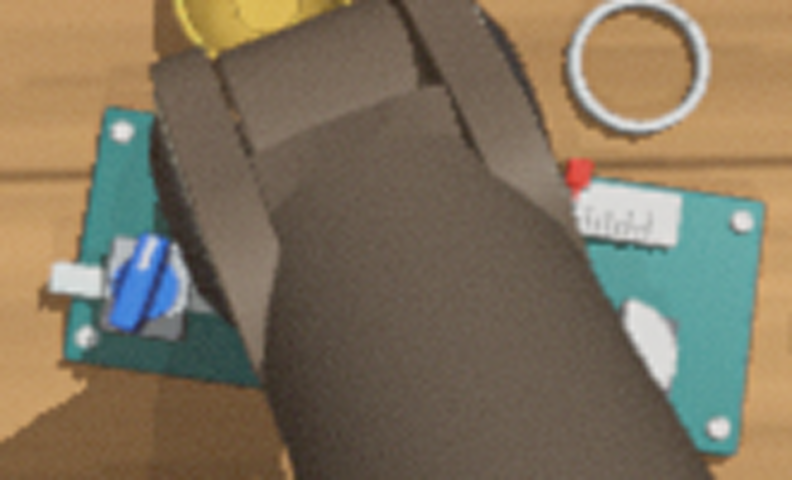

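View pics/s1.png

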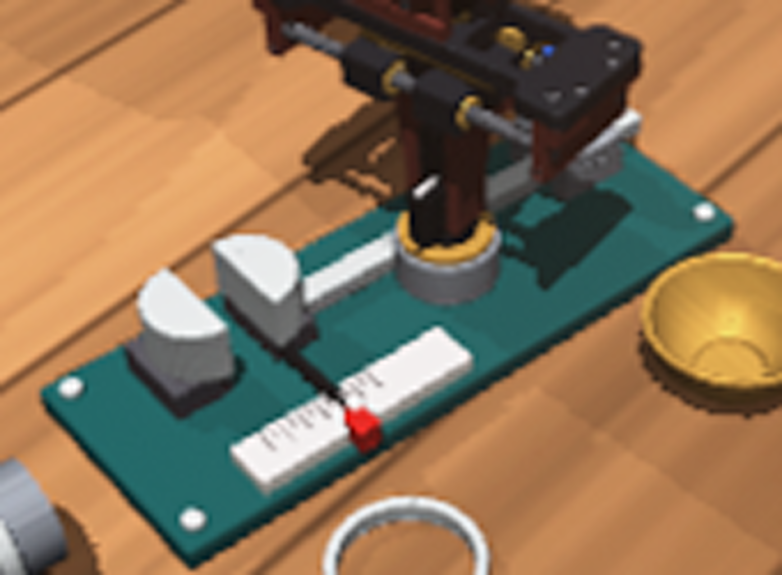

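The top view is blocked by the arm. In the scene view the needle tip is at (335,397), just on the open side of the rider tip (350,402). I'll measure the rest numerically from the scene camera.

```bash
cat >> h.py <<'E'
def rect(f,y0=-110,y1=10,x0=20,x1=80,k=5,z=28):
    ys=np.arange(y0,y1,1/k); xs=np.arange(x0,x1,1/k); X,Y=np.meshgrid(xs,ys,indexing='ij'); W=G+X[...,None]*ex+Y[...,None]*ey
    W=np.concatenate([W,np.full(X.shape+(1,),float(z))],-1).reshape(-1,3)
    q=R.from_quat(f['orientation']).inv().apply(W-f['origin']); F=200/np.tan(np.radians(f['vfov'])/2)
    u=(f['cx']+F*q[:,0]/-q[:,2]).reshape(X.shape).astype(np.float32); v=(f['cy']-F*q[:,1]/-q[:,2]).reshape(X.shape).astype(np.float32)
    return xs,ys,cv2.remap(f['img'],u,v,cv2.INTER_LINEAR).astype(float)
def cen(w,ys):
    w=w*(w>.35*w.max()); i=w.argmax(); keep=abs(ys-ys[i])<4; return (w*ys*keep).sum()/(w*keep).sum()
def measure(f,verbose=True):
    xs,ys,im=rect(f); red=np.clip(im[...,0]-im[...,1:].max(-1)-25,0,None)
    gray=im.max(-1); o={}
    o['nib']={x:round(cen(red[abs(xs-x)<.6].mean(0),ys),2) for x in(51,52,53,54,55,56) if red[abs(xs-x)<.6].mean(0).max()>30}
    o['needle']={}
    for x in(36,38,40,42,44,46,48,50):
        r=gray[abs(xs-x)<.6].mean(0)
        d=np.clip(np.percentile(r[(ys>-100)&(ys<-10)],80)-r,0,None)*((ys>-100)&(ys<-10)); o['needle'][x]=(round(cen(d,ys),2),int(d.max()))
    if verbose: print(o)
    return o
E
python3 - <<'E'
from h import *
import cv2
for n in('top0','scene0'):
    f=grab_frame(n[:-1]); f['img']=cv2.imread(f'pics/{n}.png')[:,:,::-1].copy(); print(n); measure(f)
print('now'); measure(grab('scene')); st()
E
```

```text
top0
{'nib': {51: np.float64(-71.62), 52: np.float64(-71.53), 53: np.float64(-71.82), 54: np.float64(-72.08), 55: np.float64(-72.11), 56: np.float64(-70.25)}, 'needle': {36: (np.float64(-55.52), 119), 38: (np.float64(-56.5), 107), 40: (np.float64(-56.69), 113), 42: (np.float64(-56.73), 100), 44: (np.float64(-55.95), 63), 46: (np.float64(-70.0), 20), 48: (np.float64(-69.22), 33), 50: (np.float64(-68.08), 46)}}
scene0
{'nib': {51: np.float64(-71.0), 52: np.float64(-71.33), 53: np.float64(-71.83), 54: np.float64(-71.9), 55: np.float64(-71.86), 56: np.float64(-72.21)}, 'needle': {36: (np.float64(-55.5), 177), 38: (np.float64(-56.11), 211), 40: (np.float64(-56.0), 213), 42: (np.float64(-55.91), 192), 44: (np.float64(-56.46), 197), 46: (np.float64(-56.96), 138), 48: (np.float64(-79.96), 56), 50: (np.float64(-71.11), 54)}}
now
{'nib': {51: np.float64(-71.08), 52: np.float64(-71.34), 53: np.float64(-71.83), 54: np.float64(-72.0), 55: np.float64(-72.07), 56: np.float64(-72.14)}, 'needle': {36: (np.float64(-70.17), 194), 38: (np.float64(-69.93), 215), 40: (np.float64(-70.55), 206), 42: (np.float64(-69.56), 172), 44: (np.float64(-69.69), 181), 46: (np.float64(-70.18), 149), 48: (np.float64(-70.72), 82), 50: (np.float64(-71.17), 61)}}
 t6.4 pos [547.3 -39.4  53.5] phi 0.071 F [-4.6  1.5  3. ] T [ 0.34  0.77 -0.07] gap 13.9 tau7 -0.061 q7 -0.280
```

```bash
python3 - <<'E'
from h import *
turn(.42); st(); pause(.3); f=grab('scene'); o=measure(f); st()
E
```

```text
t7.0 pos [547.  -39.5  53.5] phi 0.483 F [-5.4  1.1  4.8] T [0.37 1.01 0.  ] gap 14.1 tau7 0.618 q7 0.132
{'nib': {51: np.float64(-71.08), 52: np.float64(-71.34), 53: np.float64(-71.84), 54: np.float64(-72.0), 55: np.float64(-71.88), 56: np.float64(-72.14)}, 'needle': {36: (np.float64(-77.99), 191), 38: (np.float64(-77.68), 221), 40: (np.float64(-77.88), 220), 42: (np.float64(-77.81), 223), 44: (np.float64(-77.98), 201), 46: (np.float64(-78.47), 193), 48: (np.float64(-79.26), 126), 50: (np.float64(-71.02), 48)}}
 t7.4 pos [547.  -39.4  53.5] phi 0.485 F [-5.8  1.4  4.7] T [0.32 1.02 0.  ] gap 13.9 tau7 0.011 q7 0.133
```

```bash
python3 - <<'E'
from h import *
turn(-.40); st(); o=measure(grab('scene')); turn(-.27); pause(.3); f=grab('scene'); o=measure(f); st()
E
```

```text
t8.0 pos [547.2 -39.4  53.5] phi 0.090 F [-3.3  2.   3.5] T [ 0.28  0.6  -0.01] gap 13.8 tau7 -0.666 q7 -0.261
{'nib': {51: np.float64(-71.07), 52: np.float64(-71.35), 53: np.float64(-71.84), 54: np.float64(-72.0), 55: np.float64(-71.89), 56: np.float64(-72.33)}, 'needle': {36: (np.float64(-76.7), 184), 38: (np.float64(-77.04), 222), 40: (np.float64(-77.32), 218), 42: (np.float64(-77.48), 202), 44: (np.float64(-77.67), 211), 46: (np.float64(-77.75), 207), 48: (np.float64(-78.39), 123), 50: (np.float64(-71.0), 48)}}
{'nib': {51: np.float64(-71.08), 52: np.float64(-71.35), 53: np.float64(-71.84), 54: np.float64(-72.0), 55: np.float64(-71.88), 56: np.float64(-72.33)}, 'needle': {36: (np.float64(-72.09), 187), 38: (np.float64(-72.35), 220), 40: (np.float64(-72.54), 221), 42: (np.float64(-72.54), 221), 44: (np.float64(-72.09), 191), 46: (np.float64(-72.13), 156), 48: (np.float64(-71.73), 93), 50: (np.float64(-71.61), 53)}}
 t8.9 pos [547.4 -39.4  53.5] phi -0.178 F [-1.7  1.4  1.9] T [ 0.15  0.27 -0.04] gap 13.9 tau7 0.035 q7 -0.530
```

```bash
python3 - <<'E'
from h import *
turn(-.05); pause(.3); measure(grab('scene')); st()
gripper_to(40); s=sense(); p=s['ee_pos']; move_straight([p[0],p[1],110]); st('up')
# clear view of the scale from above
q=np.array(sense()['joint_positions']); q[0]+=.75; move_joints(q); st('aside')
for n in('top','scene'):
    f=grab(n,n+'2.png'); m=measure(f); xs,ys,im=rect(f,-90,-50,25,70,18)
    cv2.imwrite(f'pics/r_{n}.png',im[::-1,::-1,::-1])
a=[cv2.imread(f'pics/r_{n}.png')[:,:]for n in('top','scene')]
cv2.imwrite('pics/both.png',cv2.resize(np.hstack(a),(800,450)))
for k,v in bars(grab('top')).items(): print(k,v)
E
```

```text
{'nib': {51: np.float64(-71.03), 52: np.float64(-71.35), 53: np.float64(-71.84), 54: np.float64(-72.0), 55: np.float64(-71.88), 56: np.float64(-72.14)}, 'needle': {36: (np.float64(-71.57), 187), 38: (np.float64(-72.0), 223), 40: (np.float64(-72.07), 224), 42: (np.float64(-72.24), 208), 44: (np.float64(-71.85), 182), 46: (np.float64(-71.72), 129), 48: (np.float64(-71.61), 95), 50: (np.float64(-71.61), 53)}}
 t9.5 pos [547.4 -39.5  53.5] phi -0.228 F [-2.5  1.   2.8] T [0.21 0.32 0.02] gap 13.8 tau7 0.005 q7 -0.579
up t10.7 pos [547.3 -39.8 109.8] phi -0.229 F [-0.6 -0.8 -0.1] T [-0.05 -0.01  0.01] gap 40.0 tau7 0.035 q7 -0.529
aside t12.2 pos [ 374.5 -400.9  109.8] phi -0.976 F [1.  0.3 0.5] T [ 0.02 -0.07  0.02] gap 39.9 tau7 -0.001 q7 -0.529
{'nib': {51: np.float64(-71.62), 52: np.float64(-71.52), 53: np.float64(-71.8), 54: np.float64(-72.07), 55: np.float64(-72.1), 56: np.float64(-70.11)}, 'needle': {36: (np.float64(-71.97), 119), 38: (np.float64(-71.84), 112), 40: (np.float64(-71.35), 106), 42: (np.float64(-71.36), 97), 44: (np.float64(-71.63), 66), 46: (np.float64(-71.23), 38), 4
[... 176 characters left out ...]
t64(-71.88), 56: np.float64(-72.32)}, 'needle': {36: (np.float64(-71.57), 183), 38: (np.float64(-72.05), 221), 40: (np.float64(-72.07), 223), 42: (np.float64(-72.28), 206), 44: (np.float64(-71.85), 181), 46: (np.float64(-71.76), 130), 48: (np.float64(-71.56), 97), 50: (np.float64(-71.62), 56)}}
black (array([546.7, -41.7]), array([45.4, 14.2]), np.float32(1.3338385), array([543.38639054, -56.49282642]), np.int64(125), np.float64(79.8))
blue (array([540.4,  60.5]), array([13.8, 45.7]), np.float32(2.7911835), array([554.08507584,  56.18216077]), np.int64(128), np.float64(79.5))[ WARN:0@6.702] global loadsave.cpp:1063 imwrite_ Unsupported depth image for selected encoder is fallbacked to CV_8U.
```

View pics/both.png

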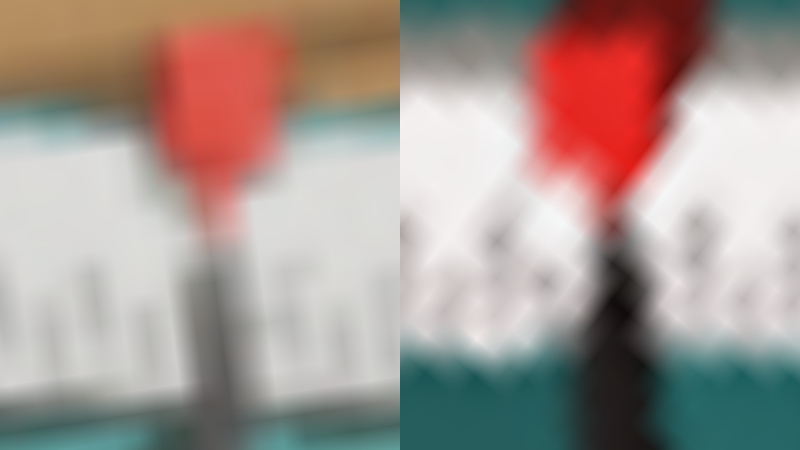

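Seven pictures plus this crop makes eight. Needle and rider nib line up in both views: top has the needle at (215,270) and the nib at (218,220); scene has them at (613,270) and (608,220). Next is the clamp.

```bash
python3 - <<'E'
from h import *
ph=2.785-np.pi/2; c=BL+[-.5,.5]
p=sense()['ee_pos']; move_straight([p[0],p[1],170]); movep(p3(c,140),quat(ph)); st('above')
move_straight(p3(c,53),quat(ph)); gripper_to(5,25); st('grip')
start=phi_now()
turn(-.9); st('a')
for i in range(14):
    turn(-.05); pause(.1); s=sense(); print('turned %.3f tau7 %.3f Tz %.2f'%(start-phi_now(),s['tau'][6],s['torque'][2]))
    if s['tau'][6]<-.4: break
st('end'); measure(grab('scene'))
E
```

```text
above t14.6 pos [542.4  60.3 139.7] phi 1.211 F [ 0.2  0.8 -0.4] T [-0.03 -0.13 -0.04] gap 39.8 tau7 0.010 q7 0.438
grip t15.9 pos [542.5  61.7  53.4] phi 1.214 F [ 0.4 -0.1  3.7] T [-0.09 -0.12  0.06] gap 14.1 tau7 -0.045 q7 0.344
a t17.2 pos [541.4  60.7  53.4] phi 0.319 F [-6.  -4.4  8.3] T [-0.9   1.08 -0.11] gap 14.1 tau7 -0.267 q7 -0.551
turned 0.943 tau7 0.090 Tz -0.07
turned 0.991 tau7 0.104 Tz -0.07
turned 1.039 tau7 0.115 Tz -0.08
turned 1.087 tau7 0.099 Tz -0.09
turned 1.136 tau7 0.082 Tz -0.10
turned 1.183 tau7 -0.595 Tz 0.57
end t19.3 pos [540.9  60.5  53.4] phi 0.032 F [-3.9 -2.1  5. ] T [-0.45  0.6   0.57] gap 14.2 tau7 -0.595 q7 -0.838
{'nib': {51: np.float64(-71.09), 52: np.float64(-71.35), 53: np.float64(-71.84), 54: np.float64(-72.0), 55: np.float64(-71.89), 56: np.float64(-72.24)}, 'needle': {36: (np.float64(-71.56), 186), 38: (np.float64(-71.93), 223), 40: (np.float64(-72.12), 225), 42: (np.float64(-72.24), 208), 44: (np.float64(-71.85), 181), 46: (np.float64(-71.77), 129), 48: (np.float64(-71.61), 94), 50: (np.float64(-71.56), 53)}}
```

Hard stop reached: the wrist torque jumped after 1.18 rad of turning. I'll release, back off and check.

```bash
python3 - <<'E'
from h import *
gripper_to(40); p=sense()['ee_pos']; move_straight([p[0],p[1],140]); 
q=np.array(sense()['joint_positions']); q[0]+=.9; move_joints(q); st('aside')
for n in('top','scene'):
    f=grab(n,n+'3.png'); measure(f)
    for k,v in bars(f).items(): print(k,v[0],v[2],v[4])
E
```

```text
aside t22.4 pos [ 384.2 -385.   139.5] phi -0.869 F [-1.2  0.1 -0.1] T [ 0.02 -0.04 -0.04] gap 39.5 tau7 -0.001 q7 -0.746
{'nib': {51: np.float64(-71.57), 52: np.float64(-71.58), 53: np.float64(-71.81), 54: np.float64(-72.09), 55: np.float64(-72.13), 56: np.float64(-70.43)}, 'needle': {36: (np.float64(-71.98), 120), 38: (np.float64(-71.84), 115), 40: (np.float64(-71.29), 110), 42: (np.float64(-71.37), 101), 44: (np.float64(-71.63), 68), 46: (np.float64(-71.08), 38), 48: (np.float64(-69.1), 37), 50: (np.float64(-67.8), 55)}}
black [546.6 -41.7] 1.3436449 128
blue [540.4  59.9] 1.6262571 128
{'nib': {51: np.float64(-71.03), 52: np.float64(-71.36), 53: np.float64(-71.93), 54: np.float64(-72.01), 55: np.float64(-71.98), 56: np.float64(-72.32)}, 'needle': {36: (np.float64(-71.56), 188), 38: (np.float64(-72.04), 223), 40: (np.float64(-72.07), 226), 42: (np.float64(-72.29), 213), 44: (np.float64(-71.86), 182), 46: (np.float64(-71.71), 132), 48: (np.float64(-71.46), 102), 50: (np.float64(-71.41), 67)}}
black [548.9 -40.1] 1.3729942 111
blue [544.3  61.4] 1.6137489 90
```

View pics/top3.png

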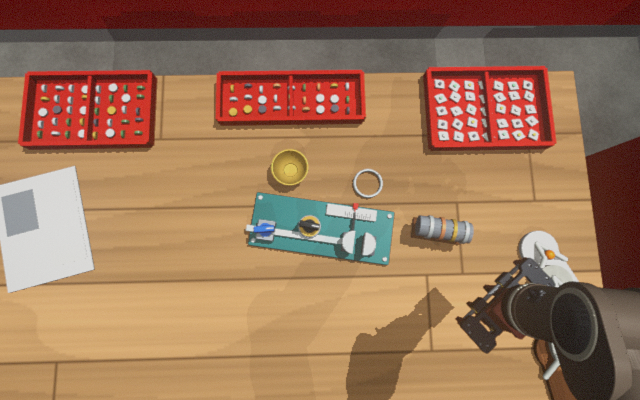

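The view shows the blue bar along the rack at (262,230), the needle at the rider at (355,207), and the bowl, bangle and roll unmoved. I'll lift the arm clear of the ornaments and hand in.

```bash
python3 - <<'E'
from h import *
p=sense()['ee_pos']; move_straight([p[0],p[1],230]); pause(.3); st(); job_done()
E
```

```text
t23.6 pos [ 384.  -384.9  229.4] phi -0.871 F [ 0.   0.4 -0.4] T [-0.01 -0.07 -0.03] gap 40.2 tau7 -0.001 q7 -0.663
the job is handed in; nothing more can be done
```

The gauge is set to the red rider and clamped, and I handed the job in at 23.6 s of the 61 s allowed.

- **Winding back:** I turned the black knob anticlockwise until the needle was about 6.4 mm past the rider on the small side.
- **Coming up:** I then turned it clockwise only, by about 0.72 rad. That took up the slack and drove the needle up about 6 mm to the rider.
- **Clamping:** I turned the blue knob clockwise until the wrist torque jumped at about 1.18 rad of turn. I took that as the hard stop. The cameras show the bar turned about 1.16 rad.

**Last checks:**
- **Needle against rider:** the top camera puts the needle within about 0.2 mm of the rider. The scene camera reads it about 0.6 mm to the small side. I put that difference down to the rider's nib sitting slightly higher than the needle, and left the setting alone.
- **After clamping:** the needle and the black knob had not moved.
- **Goods:** the bowl, bangle and roll look unmoved in the last picture; I didn't measure their positions.
- **Slack:** I judged it from the knob and needle motion, as there was no direct reading of it.

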